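Seat the stage insert, then hold the lamp shutter lever on its third click

TASK

Get the microscope's lamp base ready for a photograph: press the white stage insert down until it is fully home in its well, then advance the click lever from its rest by exactly three clicks, counting them by feel, so that it sits in the third gap of its index pins, and never let it go on past the fourth pin. The lever springs back if it is let go, so finish while still holding it there with the fingers; leave the dishes, steel pot, eyepiece and vial around the base where they stand.

Things in the scene. Friction and masses are not known exactly. Their poses are not given: they have to be found in the camera images.
- base: Beige lamp base of a stereo microscope, head and column off: a fixed box 200 (x) x 340 (y) x 55 mm high. Origin: centre of its underside, on the bench. In its frame the insert's centre is at x -5, y +85 mm, the lever's upright pivot axis at x +30, y -60 mm, and an empty column socket, 40 mm across and 25 mm above the top, at x +72, y +5 mm.
- insert_top (a point): Centre of the top of the stage insert, a white disc 90 mm across in a well of the base's top, inside a flat dark ring 104 mm across. It starts 5 to 8 mm too high, slides straight down against a friction of about 7 N, stays where it is pushed, and at home meets a hard stop, its top 57 mm above the bench, level with the ring.
- insert (a joint): How far the insert has been pressed down, in m: 0 when standing 8 mm proud, 0.008 when fully home.
- lever_knob (a point): Centre of the top of the lever's upright black knob, a cylinder 18 mm across and 46 mm tall on the lever's end: top 128 mm, foot 82 mm above the bench. The knob's axis is 95 mm from the pivot axis. At rest the knob is at x -37, y -127 mm in the base's frame. x points along the lever away from the pivot, z up.
- quadrant: Fixed aluminium arc under the lever with six upright steel pins, 9 mm across, 15 mm high, 0.21 rad apart on a 72 mm circle about the pivot. Origin: on the pivot axis at the base's top; z up; x through the middle of gap 3 (between pins 3 and 4, counted as the lever advances; gaps 1, 2 at -0.42, -0.21 rad). Clocked differently each time: the lever rests 0.69 to 0.88 rad before gap 3.
- dish: Bystander: a stack of two closed clear culture dishes, loose, 92 mm across, 33 mm high; origin under its centre. Stands at the base's +y end.
- pot: Bystander: a small round steel pot, loose, 44 mm across, 30 mm high; origin under its centre. Stands at the base's -y end.
- eyepiece: Bystander: a black eyepiece standing loose, 40 mm across, 52 mm high; origin under its centre. Stands beyond the base (+x).
- vial: Bystander: a small amber bottle standing loose, 36 mm across, 75 mm high; origin under its centre. Stands beyond the base (+x).
- lever: The flat steel lever, 15 mm wide, 8 mm thick. Origin: on the pivot axis, 55 mm above the bench; x along the lever to the knob, z up. it turns level about z against a spring (4 N at the knob at rest, 7 N in gap 3) from a stop. Advancing is anticlockwise from above: the knob first goes away from the robot. Let go in any gap, it flies back to its stop.
- pawl: Sprung brass ball, 9 mm across, under the lever in line with the knob; its origin is the lever's pivot point. Dropping behind a pin into the gap after it is one click. At the knob the push jumps some 3 N above the spring's as the ball meets a pin, sinks steadily to some 3 N below it as the ball falls off behind, then jumps up again in mid gap, where it meets the next pin.

How it is judged:
By the outcome, as a careful person would: the job done as asked, in the order asked, and still so for the second after the job is handed in, while the arm keeps its last pose, push and grip.
It also fails if it takes over 61 s, if anything falls off the work surface, if the arm or the gripper's body presses on something with over 40 N, if the wrist force passes 120 N, or if a joint passes its speed limit or range.

ROBOT

A 7-joint arm with a two-finger parallel gripper is mounted at the origin on the work surface. World frame = base frame: x ahead of the robot, y to its left, z up, the work surface at z = 0. Lengths are in m, angles in rad, forces in N, time in s.
With the tool pointing down it reaches from about 0.4 to 0.875 m from the base axis. Payload 6.5 kg.
Tool frame: the origin (TCP) lies on the centre line of the jaws, within the pads' length; the fingertips stand 17 mm ahead of it and the grasp point (between the pads) lies 2 mm behind it; y points along the fingers, x is the direction in which the jaws open and shut, and the axes are right-handed (so a half turn about y gives the same grasp; the last joint's range is limited). The gripper opens to 88 mm and grips with 3 to 60 N. Pads are 18 mm wide; open, the fingers measure 123 mm over their backs; the gripper's body (75 mm by 187 mm) begins 45 mm behind the grasp point.
Start: joints at [-1.331, 0.536, -0.004, 1.538, 0.003, 1.067, -0.071], TCP at [0.196, 0.62, 0.256] pointing down, gripper open.
Joint ranges: [-2.7, 2.7], [-0.37, 2.16], [-1.27, 1.26], [0.24, 2.4], [-1.31, 4.45], [0.19, 1.91], [-2.76, 2.76]. Speed limits (rad/s): [2.39, 2.39, 3.14, 3.14, 3.14, 3.14, 3.14].

INTERFACE

Orientations are given as a rotation vector (axis times angle).
In Python, from workcell import * gives the robot as it stands.
- The arm moves only by the tool step_arm, never from a script. Its argument "rows" is a list of rows, each a list of 7 numbers: the finger opening in mm, from 0 to 88.1, then the shift along the tool's x, y, z in mm, then the turn, a rotation vector about the tool's x, y, z in rad. A call has 1 to 12 rows; each row is the pose to reach, as a shift and turn from the pose commanded when the call began, along the tool's axes at that moment; what a row does not reach only later rows make up. A row lasts 1/10 s, in which the tool goes at most 50 mm and 8.59 degrees, less where a joint would pass 70% of its speed; a pose out of reach is approached as far as the arm can. A call with a gripper value outside its range is refused whole. The fingers move at their own pace and stop on an object; the grip force is fixed at half the most. Time passes only in rows, so rows that repeat a pose let the fingers close. It gives the time, the measured TCP pose, the force and the opening at its end, in the units of the state.
- observe(): the state, without advancing time (a new reading comes with each control period).
- grab_frame(name): name is "side" or "top"; returns a dict with "img" (400x640x3 uint8, red, green, blue), "z_map" (400x640 float32, m along the optical axis (not along the pixel's ray), 0 where there is no reading), "K" (3x3 intrinsics, pixels), "extrinsics" (4x4, takes a point from world to camera coordinates). Camera axes: x right, y up, looking along -z (the intrinsics and any distortion apply to the point x, -y, -z); pixel columns grow to the right and rows downward; lengths in m; the calibration is good to about 2 mm. A picture is of the moment at which its call begins.
- job_done(): hands the job in, once; it reports no verdict.
The state is a dict: "time_s": time; "joint_pos": joint angles; "qvel": joint speeds; "joint_efforts": joint torques, N m; "tool_pos": TCP position; "tool_rot": TCP orientation; "contact_force": force on the tool from outside, world axes, zero at the start; "torque": the same for the moment, N m; "gripper_width": finger opening in m.
Only numpy, scipy, OpenCV 4.12 (cv2) and the standard library are available. Lean on these libraries where they do the work, as an engineer would, in place of code of your own. Each camera call takes 0.05 s, during which the arm holds its last target.

## Working session

There is one attempt and no reset: what is moved stays moved. The work goes in short steps, Python scripts to look and compute and a tool call to move; the robot and the scene stay as the last step left them, time stands still between calls to the robot, and variables do not carry over. Pictures are saved under pics/ and viewed, and the job is handed in when it is done.

Besides the shell and the picture viewer there is one more tool, called as a command line: name --pt "numbers of a row" for each row, then --argument value for the rest. step_arm: Moves the arm, as the interface text tells. Its arguments: {"type":"object","properties":{"rows":{"type":"array"}},"required":["rows"]}

```bash
mkdir -p pics; ls; python3 - <<'E'
from workcell import *
import cv2,numpy as np
s=observe()
for k,v in s.items(): print(k,np.round(v,4))
for n in ("side","top"):
    f=grab_frame(n); cv2.imwrite(f"pics/{n}0.png",f["img"][:,:,::-1]); np.savez(f"{n}0.npz",**f)
    print(n,f["K"].round(1),f["extrinsics"].round(4))
E
```

```text
pics
time_s 0.0
joint_pos [-1.3313  0.5372 -0.0044  1.5389  0.0026  1.0673 -0.0712]
qvel [-0.0014 -0.0009 -0.0013 -0.0009 -0.      0.0008  0.0002]
joint_efforts [ 2.00000e-04 -5.70959e+01  9.90700e-01 -2.51603e+01 -5.64000e-02
  1.77000e-02  1.00000e-04]
tool_pos [0.1955 0.6193 0.2549]
tool_rot [-1.3395 -0.9802  0.9824]
contact_force [ 0.6634 -0.1276 -0.0068]
torque [-0.0217  0.0204 -0.0274]
gripper_width 0.088
side [[435.4   0.  329.8]
 [  0.  435.4 197.1]
 [  0.    0.    1. ]] [[ 0.6905 -0.7231  0.0188 -0.4303]
 [ 0.3462  0.3532  0.8691 -0.3265]
 [-0.6351 -0.5936  0.4942 -0.6037]
 [ 0.      0.      0.      1.    ]]
top [[446.9   0.  325.5]
 [  0.  446.9 202.6]
 [  0.    0.    1. ]] [[-0.0264 -0.9995 -0.0155  0.0645]
 [ 0.9821 -0.0289  0.1861 -0.6468]
 [-0.1865 -0.0103  0.9824 -1.0536]
 [ 0.      0.      0.      1.    ]]
```

View pics/side0.png

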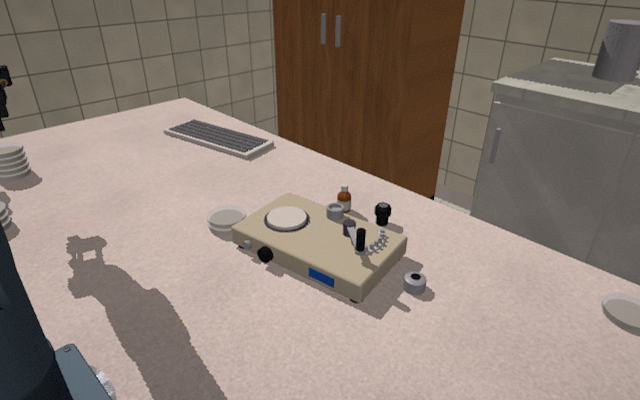

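View pics/top0.png

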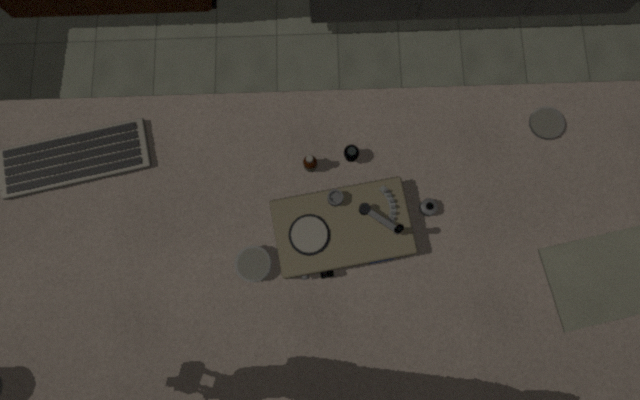

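```bash
cat > h.py <<'E'
import cv2,numpy as np
from scipy.spatial.transform import Rotation as R
def load(n): return dict(np.load(n))
def ray(f,u,v):
    K=f["K"];E=f["extrinsics"]
    u=np.asarray(u,float);v=np.asarray(v,float)
    d=np.stack([(u-K[0,2])/K[0,0],-(v-K[1,2])/K[1,1],-np.ones_like(u)],-1)
    return -E[:3,:3].T@E[:3,3], d@E[:3,:3]
def plane(f,u,v,z):
    o,d=ray(f,u,v); return o+d*((z-o[2])/d[...,2])[...,None]
def cloud(f):
    v,u=np.mgrid[0:400,0:640]; o,d=ray(f,u,v); return o+d*f["z_map"][...,None]
def proj(f,p):
    c=f["extrinsics"][:3,:3]@np.asarray(p)+f["extrinsics"][:3,3]
    return f["K"][0,0]*c[0]/-c[2]+f["K"][0,2], f["K"][1,1]*-c[1]/-c[2]+f["K"][1,2]
E
python3 - <<'E'
from h import *
from workcell import *
print(R.from_rotvec(observe()["tool_rot"]).as_matrix().round(3))
for n in("top","side"):
    f=load(n+"0.npz"); P=cloud(f)
    P2=P
    m=(abs(P[...,2]-.055)<.012)&(P[...,0]>.4)&(P[...,0]<.95)&(abs(P[...,1])<.35)&(f["z_map"]>0)
    c,l,st,_=cv2.connectedComponentsWithStats(m.astype(np.uint8))[0:4]
    k=1+np.argmax(st[1:,4]); mm=l==k
    pts=P[mm][:,:2]; r=cv2.minAreaRect((pts*1000).astype(np.float32)); print(n,r,np.median(P[mm][:,2]),mm.sum())
    i=f["img"]; 
    if n=="top":
        crop=cv2.convertScaleAbs(i[120:300,220:460],alpha=2.0)
        cv2.imwrite("pics/topc.png",cv2.resize(crop,None,fx=3.3,fy=3.3,interpolation=cv2.INTER_CUBIC)[:,:,::-1])
    else: cv2.imwrite("pics/sidec.png",cv2.resize(i[170:310,200:440],None,fx=3.3,fy=3.3,interpolation=cv2.INTER_CUBIC)[:,:,::-1])
E
```

```text
[[ 0.301 -0.    -0.954]
 [ 0.954 -0.001  0.301]
 [-0.002 -1.    -0.   ]]
top ((582.0205078125, 5.0363006591796875), (216.43312072753906, 340.8226623535156), 9.200066566467285) 0.055071296053410546 10134
side ((580.8159790039062, 3.437530517578125), (213.8565673828125, 341.26593017578125), 9.429275512695312) 0.053461166226556056 8032
```

View pics/topc.png

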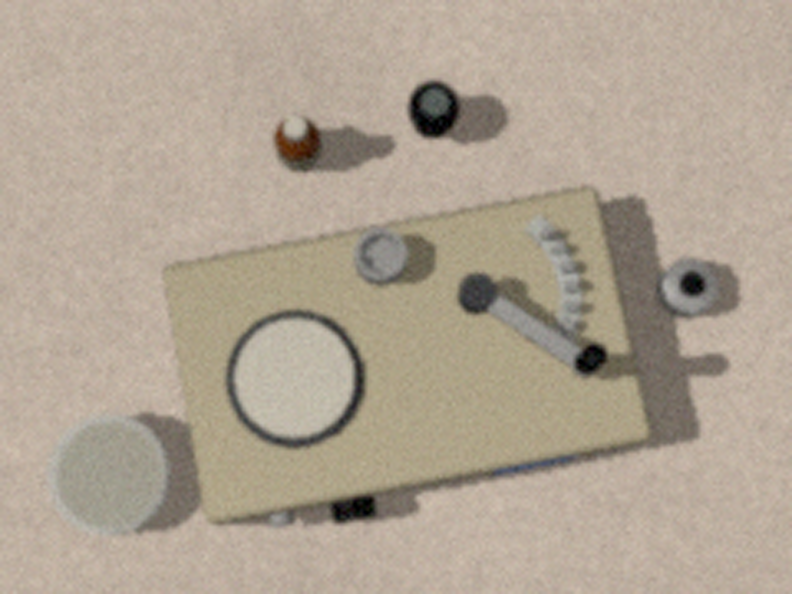

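View pics/sidec.png

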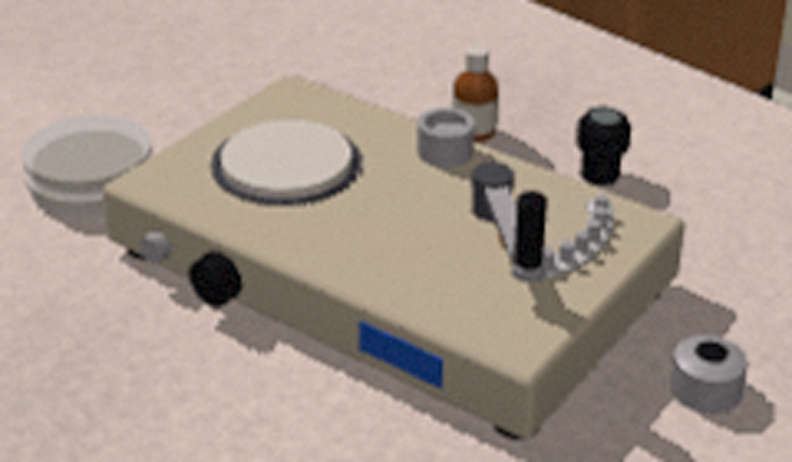

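```bash
python3 - <<'E'
from h import *
f=load("top0.npz");g=load("side0.npz"); P=cloud(f)
for n,ff in(("top",f),("side",g)):
    P=cloud(ff)
    for t in (.003,.005):
        m=(abs(P[...,2]-.055)<t)&(P[...,0]>.4)&(P[...,0]<.95)&(abs(P[...,1])<.35)&(ff["z_map"]>0)
        m=cv2.morphologyEx(m.astype(np.uint8),cv2.MORPH_OPEN,np.ones((3,3)))
        l,st=cv2.connectedComponentsWithStats(m)[1:3]
        mm=l==1+np.argmax(st[1:,4]); print(n,t,cv2.minAreaRect((P[mm][:,:2]*1000).astype(np.float32)))
# white insert in top
P=cloud(f);hsv=cv2.cvtColor(f["img"],cv2.COLOR_RGB2HSV)
print("insert px",f["img"][235,310],"beige",f["img"][250,360],"ring",f["img"][235,290])
g0=f["img"].astype(int).sum(2)
# dark ring fit
m=np.zeros((400,640),np.uint8); m[210:260,284:335]=(g0[210:260,284:335]<200)
print(m.sum())
c,_=cv2.findContours(m,cv2.RETR_EXTERNAL,cv2.CHAIN_APPROX_NONE)
c=max(c,key=len); e=cv2.fitEllipse(c); print("ring",e, plane(f,e[0][0],e[0][1],.057), P[235,310])
# knob top blob
print("insert z", np.median(P[225:245,300:320,2]),"ringlvl beige z",np.median(P[225:245,340:350,2]))
# dark knob
b=f["img"][200:245,350:420].max(2); mk=(b<40).astype(np.uint8)
n,l,st,ce=cv2.connectedComponentsWithStats(mk)
for i in range(1,n):
    if st[i,4]>5: print("dark",st[i],ce[i]+[350,200])
Z=P[...,2]; mk=((Z>.115)&(Z<.14)&(abs(P[...,1])<.3)&(P[...,0]>.4)&(P[...,0]<.8))
v,u=np.nonzero(mk); print("knob px",u.mean(),v.mean(),len(u),P[mk].mean(0), plane(f,u.mean(),v.mean(),.128))
Pg=cloud(g);mk=((Pg[...,2]>.09)&(Pg[...,2]<.14)&(abs(Pg[...,1])<.3)&(Pg[...,0]>.4)&(Pg[...,0]<.8)&(g["z_map"]>0))
v,u=np.nonzero(mk);print("side knob",len(u),Pg[mk].mean(0),u.mean(),v.min(),v.max(), Pg[mk][:,2].max())
E
```

```text
top 0.003 ((567.3797607421875, -20.341644287109375), (122.64302825927734, 189.38807678222656), 67.83141326904297)
top 0.005 ((589.1962890625, 6.59295654296875), (199.1258544921875, 338.91961669921875), 9.234272956848145)
side 0.003 ((587.3621826171875, 4.5431976318359375), (195.5069580078125, 335.45611572265625), 9.371389389038086)
side 0.005 ((587.607177734375, 4.937408447265625), (200.09552001953125, 340.2979431152344), 9.198420524597168)
insert px [96 94 85] beige [91 85 72] ring [54 53 50]
413
ring ((309.11407470703125, 234.4042510986328), (41.49435043334961, 42.16945266723633), 91.32096099853516) [0.57018686 0.08919362 0.057     ] [0.56750554 0.08656908 0.06678442]
insert z 0.06356495818416563 ringlvl beige z 0.05510256972999872
dark [10  4 10 11 86] [364.24418605 208.58139535]
dark [44 24 10  9 64] [398.65625 228.3125 ]
knob px 399.5 227.5 52 [ 0.57212689 -0.12390057  0.12643988] [ 0.57192991 -0.12366431  0.128     ]
side knob 177 [ 0.56813103 -0.12929432  0.11194997] 359.9717514124294 228 248 0.12776963748167874
```

step_arm --pt "0 -12 3 -16 0 0.06 0" --pt "0 -36 8 -48 0 0.19 0" --pt "0 -64 14 -85 0 0.33 0" --pt "0 -92 20 -122 0 0.47 0" --pt "0 -120 26 -159 0 0.61 0" --pt "0 -148 32 -196 0 0.75 0" --pt "0 -176 38 -233 0 0.89 0" --pt "0 -204 44 -270 0 1.03 0" --pt "0 -232 50 -307 0 1.17 0" --pt "0 -260 56 -344 0 1.31 0" --pt "0 -288 62 -381 0 1.45 0" --pt "0 -310 68 -410 0 1.57 0"

```text
time_s: 1.3
tool_pos: [0.4945, 0.198, 0.1875]
tool_rot: [-1.557, 0.245, -0.246]
contact_force: [0.1, 0.8, 0.3]
gripper_width: 0.0003
```

```bash
cat >> h.py <<'E'
def rel(p,ang=None):
    """tool shift mm to world p, and turn about tool y so tool x is at world angle ang(deg)"""
    from workcell import observe
    s=observe(); M=R.from_rotvec(s["tool_rot"]).as_matrix()
    print("pos",np.round(s["tool_pos"],4),"xang",np.degrees(np.arctan2(M[1,0],M[0,0])).round(2),"tilt",M[:,1].round(3),"F",np.round(s["contact_force"],2),"w",s["gripper_width"],"t",s["time_s"])
    out=(M.T@(np.asarray(p)-s["tool_pos"])*1000).round(1)
    a=None if ang is None else round(float(np.radians(np.degrees(np.arctan2(M[1,0],M[0,0]))-ang)),3)
    print("shift",out,"turn y",a)
E
python3 -c "
from h import *
rel([.570,.089,.105],-36)"
```

```text
pos [0.4945 0.198  0.1875] xang -17.9 tilt [ 0.    -0.001 -1.   ] F [0.1  0.77 0.29] w 0.00028762455727124716 t 1.3
shift [105.3  82.6 -80.5] turn y 0.316
```

step_arm --pt "0 15 12 -12 0 0.05 0" --pt "0 45 35 -35 0 0.15 0" --pt "0 75 58 -57 0 0.25 0" --pt "0 98 76 -75 0 0.3 0" --pt "0 105.3 82 -80.5 0 0.316 0" --pt "0 105.3 82.6 -80.5 0 0.316 0" --pt "0 105.3 82.6 -80.5 0 0.316 0"

```text
time_s: 2.0
tool_pos: [0.5691, 0.094, 0.1053]
tool_rot: [-1.515, 0.485, -0.484]
contact_force: [-0.3, 0.3, 0.4]
gripper_width: 0.0003
```

```bash
python3 -c "
from h import *
rel([.570,.089,.074],-36)"
```

```text
pos [0.5691 0.094  0.1053] xang -35.45 tilt [-0.001  0.001 -1.   ] F [-0.25  0.34  0.43] w 0.00033391049903972256 t 2.0
shift [ 3.6 31.3 -3.6] turn y 0.01
```

step_arm --pt "0 1.5 8 -1.5 0 0.01 0" --pt "0 3 16 -3 0 0.01 0" --pt "0 3 21 -3 0 0.01 0" --pt "0 3 25 -3 0 0.01 0" --pt "0 3 28 -3 0 0.01 0" --pt "0 3 28 -3 0 0.01 0"

```text
time_s: 2.6
tool_pos: [0.57, 0.0885, 0.0768]
tool_rot: [-1.514, 0.494, -0.493]
contact_force: [0.8, -0.0, 0.9]
gripper_width: 0.0003
```

step_arm --pt "0 0 1 0 0 0 0" --pt "0 0 1 0 0 0 0"

```text
time_s: 2.8
tool_pos: [0.5703, 0.0884, 0.0762]
tool_rot: [-1.514, 0.494, -0.494]
contact_force: [-1.6, 0.5, 2.7]
gripper_width: 0.0003
```

step_arm --pt "0 0 1 0 0 0 0" --pt "0 0 1 0 0 0 0"

```text
time_s: 3.0
tool_pos: [0.5702, 0.0884, 0.0753]
tool_rot: [-1.513, 0.494, -0.494]
contact_force: [-1.9, 0.1, 4.2]
gripper_width: 0.0003
```

step_arm --pt "0 0 1 0 0 0 0" --pt "0 0 1 0 0 0 0"

```text
time_s: 3.2
tool_pos: [0.5703, 0.0884, 0.0744]
tool_rot: [-1.513, 0.494, -0.494]
contact_force: [-2.3, 1.4, 6.1]
gripper_width: 0.0003
```

step_arm --pt "0 0 1 0 0 0 0" --pt "0 0 1 0 0 0 0"

```text
time_s: 3.4
tool_pos: [0.5703, 0.0884, 0.0744]
tool_rot: [-1.513, 0.494, -0.494]
contact_force: [-5.8, -0.2, 16.2]
gripper_width: 0.0002
```

step_arm --pt "0 0 1 0 0 0 0" --pt "0 0 1 0 0 0 0"

```text
time_s: 3.6
tool_pos: [0.5703, 0.0884, 0.0743]
tool_rot: [-1.512, 0.495, -0.493]
contact_force: [-9.3, 0.5, 27.1]
gripper_width: 0.0007
```

step_arm --pt "0 0 1 0 0 0 0" --pt "0 0 1 0 0 0 0"

```text
time_s: 3.8
tool_pos: [0.5704, 0.0884, 0.0742]
tool_rot: [-1.512, 0.495, -0.493]
contact_force: [-12.7, -0.0, 35.5]
gripper_width: 0.0004
```

step_arm --pt "0 0 -8 0 0 0 0" --pt "0 0 -25 0 0 0 0" --pt "0 0 -55 0 0 0 0" --pt "10 0 -85 0 0 0 0" --pt "40 0 -100 0 0 0 0"

```text
time_s: 4.3
tool_pos: [0.5715, 0.0881, 0.1732]
tool_rot: [-1.512, 0.492, -0.496]
contact_force: [0.6, 0.5, 0.4]
gripper_width: 0.0141
```

```bash
python3 - <<'E'
from h import *
from workcell import *
for n in ("top","side"):
    f=grab_frame(n); np.savez(n+"1.npz",**f); P=cloud(f)
    u,v=map(int,proj(f,[.57,.089,.057])); print(n,u,v)
    z=P[v-8:v+9,u-12:u+13]; print(np.median(z[...,2]),z[...,2].min(),z[...,2].max())
    print("beige", np.median(P[...,2][(abs(P[...,0]-.53)<.03)&(abs(P[...,1]-.0)<.04)]))
    i=f["img"]
    if n=="side": c=cv2.resize(i[190:270,220:420],None,fx=4,fy=4,interpolation=cv2.INTER_CUBIC)
    else: c=cv2.resize(cv2.convertScaleAbs(i[175:275,275:425],alpha=2),None,fx=5,fy=5,interpolation=cv2.INTER_CUBIC)
    cv2.imwrite(f"pics/{n}1.png",c[:,:,::-1])
rel([.5725,-.125,.185],-36)
E
```

```text
top 309 234
0.5780276986947513 0.5190911320737494 1.1564356347417601
beige 0.054643527712993856
side 285 218
0.0553788709791142 0.052296126339530735 0.5902098949834548
beige 0.05334226949971238
pos [0.5717 0.0884 0.1728] xang -36.14 tilt [ 0.004  0.001 -1.   ] F [0.45 0.5  1.15] w 0.022162708257696433 t 4.4
shift [ 126.6  -12.4 -171.8] turn y -0.003
```

View pics/side1.png

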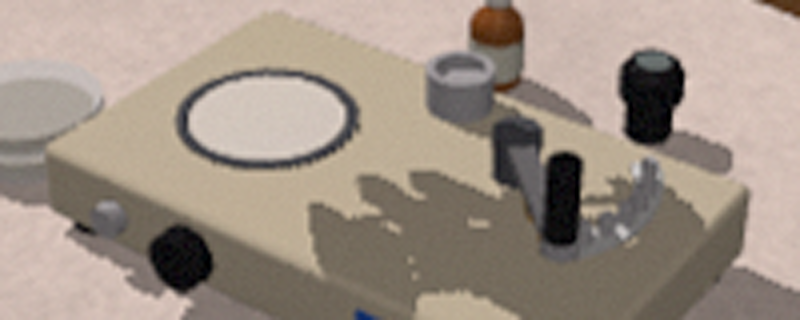

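View pics/top1.png

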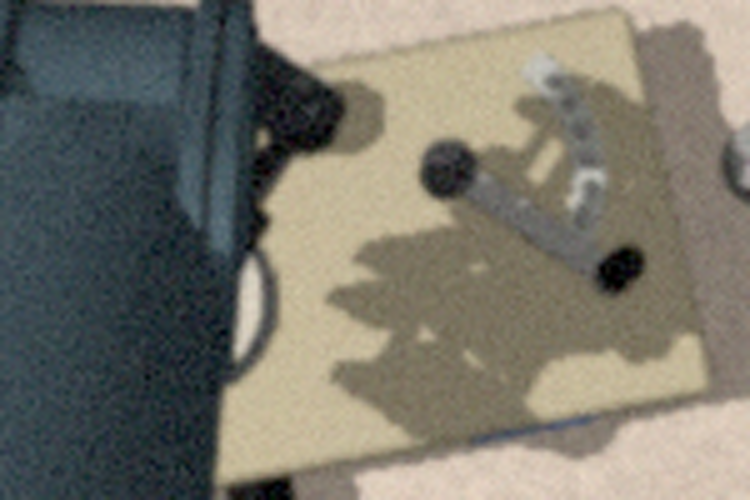

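```bash
python3 - <<'E'
from h import *
piv=np.array([.6276,-.0489])
for n in("top","side"):
    f=load(n+"0.npz");z=.071
    th=np.radians(np.linspace(-140,-10,520)); r=np.linspace(.05,.1,100)
    T,Rr=np.meshgrid(th,r)
    X=np.stack([piv[0]+Rr*np.cos(T),piv[1]+Rr*np.sin(T),np.full_like(T,z)],-1)
    C=X@f["extrinsics"][:3,:3].T+f["extrinsics"][:3,3]
    u=f["K"][0,0]*C[...,0]/-C[...,2]+f["K"][0,2]; v=f["K"][1,1]*C[...,1]/C[...,2]+f["K"][1,2]
    w=cv2.remap(f["img"],u.astype(np.float32),v.astype(np.float32),cv2.INTER_CUBIC)
    w=cv2.convertScaleAbs(w,alpha=2 if n=="top" else 1.2)
    cv2.imwrite(f"pics/pol_{n}.png",cv2.resize(w,(780,300))[:,:,::-1])
    b=w[38:50].astype(float).mean((0,2)); b=cv2.GaussianBlur(b[None],(0,0),3)[0]
    pk=[i for i in range(1,519) if b[i]>b[i-1] and b[i]>=b[i+1]]
    print(n,[(round(np.degrees(th[i]),1),round(b[i])) for i in pk])
E
```

```text
top [(np.float64(-137.0), 157), (np.float64(-125.5), 149), (np.float64(-110.2), 138), (np.float64(-104.9), 156), (np.float64(-93.2), 164), (np.float64(-80.9), 166), (np.float64(-69.1), 153), (np.float64(-59.1), 145), (np.float64(-39.8), 168), (np.float64(-29.5), 155), (np.float64(-24.8), 153), (np.float64(-18.5), 143)]
side [(np.float64(-132.7), 202), (np.float64(-119.0), 15), (np.float64(-105.9), 199), (np.float64(-95.9), 194), (np.float64(-86.6), 189), (np.float64(-75.4), 191), (np.float64(-63.6), 182), (np.float64(-47.8), 200), (np.float64(-31.3), 15)]
```

View pics/pol_top.png

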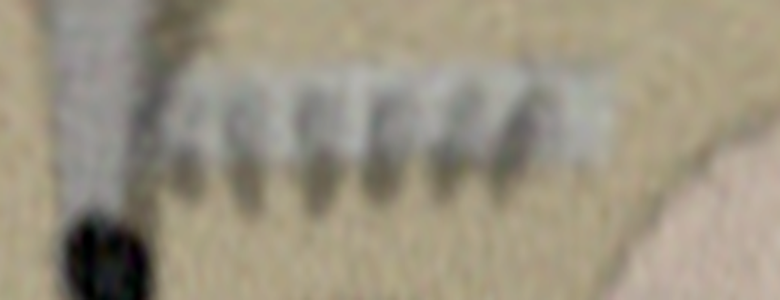

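View pics/pol_side.png

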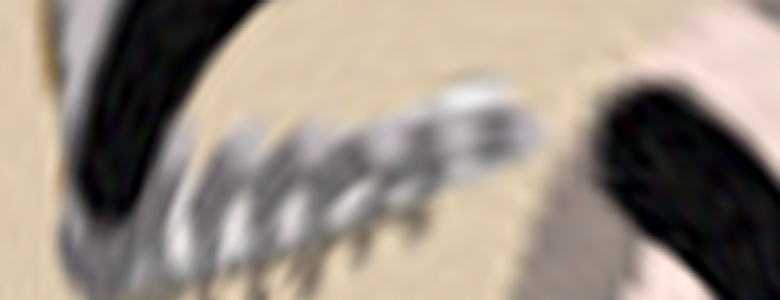

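step_arm --pt "60 10 -5 -14 0 0 0" --pt "60 36 -12 -48 0 0 0" --pt "60 64 -12 -86 0 0 0" --pt "60 92 -12 -124 0 0 0" --pt "60 117 -12 -158 0 0 0" --pt "60 126.6 -12 -171.8 0 0 0" --pt "60 126.6 -12 -171.8 0 0 0" --pt "60 126.6 -12 -171.8 0 0 0"

```text
time_s: 5.2
tool_pos: [0.5704, -0.125, 0.182]
tool_rot: [-1.514, 0.496, -0.493]
contact_force: [-0.3, 0.4, -0.1]
gripper_width: 0.0599
```

```bash
python3 - <<'E'
from h import *
from workcell import *
f=grab_frame("side"); np.savez("side2.npz",**f); P=cloud(f)
c=cv2.resize(f["img"][120:290,250:450],None,fx=3.5,fy=3.5,interpolation=cv2.INTER_CUBIC)
cv2.imwrite("pics/side2.png",c[:,:,::-1])
rel([.5725,-.125,.109],-36)
E
```

```text
pos [ 0.5708 -0.1238  0.1822] xang -36.08 tilt [-0.002  0.001 -1.   ] F [-0.27 -0.59  0.91] w 0.05987751499751817 t 5.25
shift [ 2.2 73.2  0.1] turn y -0.001
```

View pics/side2.png

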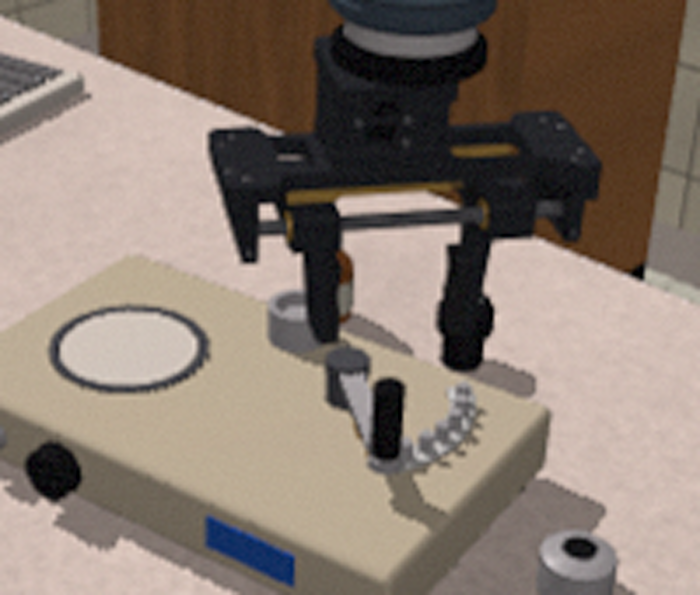

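step_arm --pt "60 1 12 0 0 0 0" --pt "60 2 32 0 0 0 0" --pt "60 2 54 0 0 0 0" --pt "60 2 68 0 0 0 0" --pt "60 2 73 0 0 0 0" --pt "60 2 73 0 0 0 0" --pt "40 2 73 0 0 0 0"

```text
time_s: 5.95
tool_pos: [0.5733, -0.1264, 0.1107]
tool_rot: [-1.514, 0.493, -0.495]
contact_force: [-0.7, -0.3, -0.5]
gripper_width: 0.054
```

step_arm --pt "30 0 0 0 0 0 0" --pt "22 0 0 0 0 0 0" --pt "15 0 0 0 0 0 0" --pt "10 0 0 0 0 0 0" --pt "5 0 0 0 0 0 0" --pt "5 0 0 0 0 0 0"

```text
time_s: 6.55
tool_pos: [0.5725, -0.1261, 0.1102]
tool_rot: [-1.513, 0.495, -0.493]
contact_force: [-3.1, 1.9, 3.9]
gripper_width: 0.0171
```

```bash
python3 - <<'E'
from h import *
from workcell import *
f=grab_frame("side"); np.savez("side3.npz",**f); P=cloud(f)
c=cv2.resize(f["img"][120:290,250:450],None,fx=3.5,fy=3.5,interpolation=cv2.INTER_CUBIC)
cv2.imwrite("pics/side3.png",c[:,:,::-1])
rel([.5725,-.125,.109],-36)
E
```

```text
pos [ 0.5724 -0.1261  0.1102] xang -36.15 tilt [-0.001  0.001 -1.   ] F [-3.29  2.16  5.47] w 0.017062358704265587 t 6.6
shift [-0.6  1.2  0.9] turn y -0.003
```

View pics/side3.png

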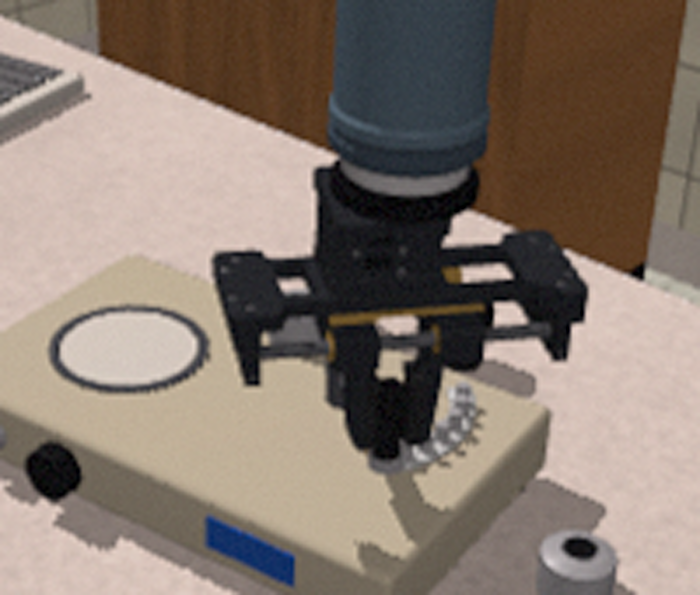

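step_arm --pt "5 2.85 0 0.04 0 -0.03 0" --pt "5 2.85 0 0.04 0 -0.03 0"

```text
time_s: 6.8
tool_pos: [0.5748, -0.1278, 0.1102]
tool_rot: [-1.519, 0.471, -0.469]
contact_force: [-3.4, 1.9, 6.4]
gripper_width: 0.017
```

step_arm --pt "5 2.85 0 0.04 0 -0.03 0" --pt "5 2.85 0 0.04 0 -0.03 0"

```text
time_s: 7.0
tool_pos: [0.5773, -0.1294, 0.1102]
tool_rot: [-1.524, 0.448, -0.447]
contact_force: [-3.8, 3.2, 6.3]
gripper_width: 0.017
```

step_arm --pt "5 2.85 0 0.04 0 -0.03 0" --pt "5 2.85 0 0.04 0 -0.03 0"

```text
time_s: 7.2
tool_pos: [0.5797, -0.1308, 0.1102]
tool_rot: [-1.528, 0.425, -0.424]
contact_force: [-4.0, 2.5, 5.9]
gripper_width: 0.0167
```

step_arm --pt "5 2.85 0 0.04 0 -0.03 0" --pt "5 2.85 0 0.04 0 -0.03 0"

```text
time_s: 7.4
tool_pos: [0.5822, -0.1323, 0.1102]
tool_rot: [-1.533, 0.401, -0.401]
contact_force: [-3.3, 1.8, 6.7]
gripper_width: 0.0174
```

step_arm --pt "5 2.85 0 0.04 0 -0.03 0" --pt "5 2.85 0 0.04 0 -0.03 0"

```text
time_s: 7.6
tool_pos: [0.5847, -0.1336, 0.1102]
tool_rot: [-1.537, 0.378, -0.377]
contact_force: [-4.2, 2.2, 7.0]
gripper_width: 0.017
```

step_arm --pt "5 2.85 0 0.04 0 -0.03 0" --pt "5 2.85 0 0.04 0 -0.03 0"

```text
time_s: 7.8
tool_pos: [0.5865, -0.1346, 0.1101]
tool_rot: [-1.541, 0.356, -0.352]
contact_force: [-6.2, 3.7, 8.7]
gripper_width: 0.0173
```

step_arm --pt "5 2.85 0 0.04 0 -0.03 0" --pt "5 2.85 0 0.04 0 -0.03 0"

```text
time_s: 8.0
tool_pos: [0.5893, -0.1358, 0.1102]
tool_rot: [-1.544, 0.332, -0.329]
contact_force: [-5.0, 2.9, 7.4]
gripper_width: 0.017
```

step_arm --pt "5 2.85 0 0.04 0 -0.03 0" --pt "5 2.85 0 0.04 0 -0.03 0"

```text
time_s: 8.2
tool_pos: [0.5922, -0.1371, 0.1102]
tool_rot: [-1.548, 0.308, -0.307]
contact_force: [-4.3, 2.6, 6.9]
gripper_width: 0.0173
```

step_arm --pt "5 2.85 0 0.04 0 -0.03 0" --pt "5 2.85 0 0.04 0 -0.03 0"

```text
time_s: 8.4
tool_pos: [0.5951, -0.1382, 0.1102]
tool_rot: [-1.551, 0.284, -0.283]
contact_force: [-3.5, 2.2, 6.4]
gripper_width: 0.0172
```

step_arm --pt "5 2.85 0 0.04 0 -0.03 0" --pt "5 2.85 0 0.04 0 -0.03 0"

```text
time_s: 8.6
tool_pos: [0.598, -0.1393, 0.1102]
tool_rot: [-1.555, 0.26, -0.26]
contact_force: [-3.0, 2.2, 6.2]
gripper_width: 0.0172
```

step_arm --pt "5 2.85 0 0.04 0 -0.03 0" --pt "5 2.85 0 0.04 0 -0.03 0"

```text
time_s: 8.8
tool_pos: [0.6009, -0.1402, 0.1102]
tool_rot: [-1.557, 0.236, -0.237]
contact_force: [-2.1, 2.4, 3.8]
gripper_width: 0.0169
```

step_arm --pt "5 2.85 0 0.04 0 -0.03 0" --pt "5 2.85 0 0.04 0 -0.03 0"

```text
time_s: 9.0
tool_pos: [0.6042, -0.1411, 0.1103]
tool_rot: [-1.56, 0.212, -0.214]
contact_force: [0.5, 1.1, 3.3]
gripper_width: 0.0169
```

step_arm --pt "5 2.85 0 0.04 0 -0.03 0" --pt "5 2.85 0 0.04 0 -0.03 0"

```text
time_s: 9.2
tool_pos: [0.6055, -0.1415, 0.1102]
tool_rot: [-1.562, 0.19, -0.187]
contact_force: [-4.4, 4.1, 7.9]
gripper_width: 0.0173
```

step_arm --pt "5 2.85 0 0.04 0 -0.03 0" --pt "5 2.85 0 0.04 0 -0.03 0"

```text
time_s: 9.4
tool_pos: [0.608, -0.1421, 0.1101]
tool_rot: [-1.563, 0.167, -0.164]
contact_force: [-6.4, 2.7, 9.5]
gripper_width: 0.0168
```

step_arm --pt "5 2.85 0 0.04 0 -0.03 0" --pt "5 2.85 0 0.04 0 -0.03 0"

```text
time_s: 9.6
tool_pos: [0.6111, -0.1427, 0.1102]
tool_rot: [-1.565, 0.143, -0.14]
contact_force: [-4.8, 2.4, 7.5]
gripper_width: 0.017
```

step_arm --pt "5 2.85 0 0.04 0 -0.03 0" --pt "5 2.85 0 0.04 0 -0.03 0"

```text
time_s: 9.8
tool_pos: [0.6141, -0.1432, 0.1102]
tool_rot: [-1.567, 0.119, -0.117]
contact_force: [-4.3, 3.3, 7.0]
gripper_width: 0.0172
```

step_arm --pt "5 2.85 0 0.04 0 -0.03 0" --pt "5 2.85 0 0.04 0 -0.03 0"

```text
time_s: 10.0
tool_pos: [0.6171, -0.1436, 0.1102]
tool_rot: [-1.568, 0.095, -0.094]
contact_force: [-3.2, 1.9, 6.9]
gripper_width: 0.0168
```

step_arm --pt "5 2.85 0 0.04 0 -0.03 0" --pt "5 2.85 0 0.04 0 -0.03 0"

```text
time_s: 10.2
tool_pos: [0.6202, -0.1439, 0.1102]
tool_rot: [-1.569, 0.071, -0.071]
contact_force: [-2.1, 3.7, 5.5]
gripper_width: 0.017
```

step_arm --pt "5 2.85 0 0.04 0 -0.03 0" --pt "5 2.85 0 0.04 0 -0.03 0"

```text
time_s: 10.4
tool_pos: [0.6234, -0.1442, 0.1102]
tool_rot: [-1.57, 0.047, -0.048]
contact_force: [-1.0, 1.9, 4.7]
gripper_width: 0.017
```

step_arm --pt "5 2.85 0 0.04 0 -0.03 0" --pt "5 2.85 0 0.04 0 -0.03 0"

```text
time_s: 10.6
tool_pos: [0.6253, -0.1443, 0.1102]
tool_rot: [-1.57, 0.025, -0.023]
contact_force: [-4.8, 4.7, 7.5]
gripper_width: 0.017
```

step_arm --pt "5 2.85 0 0.04 0 -0.03 0" --pt "5 2.85 0 0.04 0 -0.03 0"

```text
time_s: 10.8
tool_pos: [0.6274, -0.1444, 0.1101]
tool_rot: [-1.57, 0.003, 0.002]
contact_force: [-6.0, 4.0, 9.4]
gripper_width: 0.017
```

step_arm --pt "5 2.85 0 0.04 0 -0.03 0" --pt "5 2.85 0 0.04 0 -0.03 0"

```text
time_s: 11.0
tool_pos: [0.6306, -0.1443, 0.1102]
tool_rot: [-1.57, -0.021, 0.025]
contact_force: [-5.8, 3.4, 9.0]
gripper_width: 0.0169
```

step_arm --pt "5 2.85 0 0.04 0 -0.03 0" --pt "5 2.85 0 0.04 0 -0.03 0"

```text
time_s: 11.2
tool_pos: [0.6337, -0.1442, 0.1102]
tool_rot: [-1.569, -0.045, 0.048]
contact_force: [-5.3, 3.4, 7.9]
gripper_width: 0.0168
```

step_arm --pt "5 2.85 0 0.04 0 -0.03 0" --pt "5 2.85 0 0.04 0 -0.03 0"

```text
time_s: 11.4
tool_pos: [0.6368, -0.1441, 0.1102]
tool_rot: [-1.569, -0.069, 0.071]
contact_force: [-4.2, 3.5, 6.8]
gripper_width: 0.0172
```

step_arm --pt "5 2.85 0 0.04 0 -0.03 0" --pt "5 2.85 0 0.04 0 -0.03 0"

```text
time_s: 11.6
tool_pos: [0.6398, -0.1437, 0.1102]
tool_rot: [-1.568, -0.093, 0.095]
contact_force: [-4.4, 2.5, 6.0]
gripper_width: 0.0166
```

step_arm --pt "5 1.9 0 0.02 0 -0.02 0" --pt "5 1.9 0 0.02 0 -0.02 0"

```text
time_s: 11.8
tool_pos: [0.6419, -0.1434, 0.1102]
tool_rot: [-1.567, -0.109, 0.11]
contact_force: [-2.9, 2.5, 6.1]
gripper_width: 0.0171
```

```bash
python3 - <<'E'
from h import *
piv=np.array([.6276,-.0489])
for p in [(.5725,-.1261),(.5847,-.1336),(.5865,-.1346),(.6042,-.1411),(.6055,-.1415),(.6234,-.1442),(.6253,-.1443),(.6274,-.1444)]:
    d=np.array(p)-piv;print(np.degrees(np.arctan2(d[1],d[0])).round(2),np.hypot(*d).round(4))
from workcell import *
s=observe();d=np.array(s["tool_pos"])[:2]-piv;print("now",s["tool_pos"],np.degrees(np.arctan2(d[1],d[0])),np.hypot(*d),s["contact_force"])
E
```

```text
-125.52 0.0948
-116.86 0.0949
-115.62 0.095
-104.24 0.0951
-103.42 0.0952
-92.52 0.0954
-91.38 0.0954
-90.12 0.0955
now [ 0.64185181 -0.14342485  0.11020406] -81.42591627364828 0.09559320439629378 [-2.93705025  2.48605146  6.11515202]
```

step_arm --pt "5 0.95 0 0.01 0 -0.01 0" --pt "5 0.95 0 0.01 0 -0.01 0" --pt "5 0.95 0 0.01 0 -0.01 0"

```text
time_s: 12.1
tool_pos: [0.6427, -0.1433, 0.1102]
tool_rot: [-1.567, -0.116, 0.117]
contact_force: [-3.4, 2.7, 6.5]
gripper_width: 0.017
```

step_arm --pt "5 0.95 0 0.01 0 -0.01 0" --pt "5 0.95 0 0.01 0 -0.01 0" --pt "5 0.95 0 0.01 0 -0.01 0"

```text
time_s: 12.4
tool_pos: [0.6438, -0.1432, 0.1102]
tool_rot: [-1.567, -0.125, 0.125]
contact_force: [-2.4, 2.2, 6.2]
gripper_width: 0.017
```

step_arm --pt "5 0.95 0 0.01 0 -0.01 0" --pt "5 0.95 0 0.01 0 -0.01 0" --pt "5 0.95 0 0.01 0 -0.01 0"

```text
time_s: 12.7
tool_pos: [0.6448, -0.143, 0.1102]
tool_rot: [-1.566, -0.133, 0.133]
contact_force: [-2.8, 2.9, 5.6]
gripper_width: 0.017
```

step_arm --pt "5 0.95 0 0.01 0 -0.01 0" --pt "5 0.95 0 0.01 0 -0.01 0" --pt "5 0.95 0 0.01 0 -0.01 0"

```text
time_s: 13.0
tool_pos: [0.6452, -0.1429, 0.1102]
tool_rot: [-1.566, -0.139, 0.141]
contact_force: [-4.0, 2.2, 7.5]
gripper_width: 0.0173
```

step_arm --pt "5 0 0 0 0 0 0" --pt "5 0 0 0 0 0 0" --pt "5 0 0 0 0 0 0" --pt "5 0 0 0 0 0 0" --pt "5 0 0 0 0 0 0"

```text
time_s: 13.5
tool_pos: [0.6452, -0.143, 0.1102]
tool_rot: [-1.566, -0.139, 0.141]
contact_force: [-3.5, 2.6, 6.9]
gripper_width: 0.0171
```

```bash
python3 - <<'E'
from h import *
from workcell import *
f=grab_frame("side"); np.savez("side4.npz",**f)
c=cv2.resize(f["img"][140:310,200:430],None,fx=3.4,fy=3.4,interpolation=cv2.INTER_CUBIC)
cv2.imwrite("pics/side4.png",c[:,:,::-1])
P=cloud(f);u,v=map(int,proj(f,[.57,.089,.057]));print(np.median(P[v-5:v+6,u-8:u+9,2]))
s=observe();d=np.array(s["tool_pos"])[:2]-[.6276,-.0489];print(s["time_s"],s["tool_pos"],np.degrees(np.arctan2(d[1],d[0])),np.hypot(*d),s["contact_force"])
E
```

```text
0.05544337653285503
13.55 [ 0.64522653 -0.14291447  0.11023458] -79.38103922409717 0.09565257225538375 [-4.3086157   3.10596848  6.37660071]
```

View pics/side4.png

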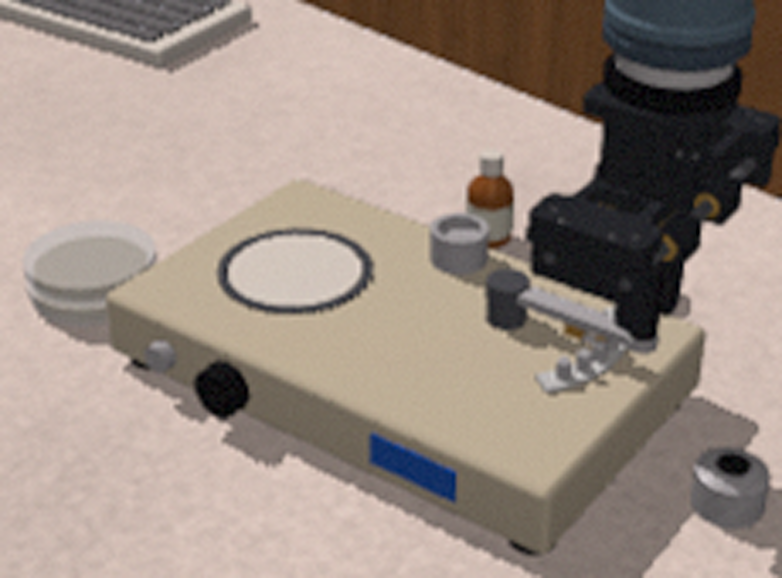

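The picture shows the insert flush in its ring at about (297,270). The fingers hold the knob at about (640,315), with pins visible behind the lever at about (565,370), (585,357) and (600,343). The dishes, pot and vial are where they started.

```bash
python3 -c "
from workcell import *
print(job_done())"
```

```text
the job is handed in; nothing more can be done
None
```

The insert is pressed home and the lever is held in the third gap, with the fingers still gripping the knob. I handed the job in at 13.6 s.

- **Insert:** I pressed it with closed fingertips until it met the hard stop. The fingertips stopped at about 57 mm and the force rose from 6 to 35 N. Afterwards the picture shows it flush with the ring, and its depth reading sits about 2 mm above the base top, as it should.
- **Lever:** I gripped the knob and advanced it in steps of about 0.03 rad, then 0.01 rad near the end. The push jumped at about -116.2°, -103.8°, -92° and -79.4° (world angle about the pivot). That is the first pin met, then the middles of gaps 1, 2 and 3, about 12° apart, which matches the 0.21 rad pin spacing. I stopped at the start of the fourth jump, the middle of gap 3, 0.80 rad from rest, and well short of passing pin 4. It held steady for half a second.
- **Last checks:** The final side view shows three pins behind the lever, though they are small and the third is hard to make out. The dishes, pot and vial stand where they were. The arm hides the eyepiece in that view, so I did not confirm it at the end; the planned paths kept the fingers above it.
- **Weaker reading:** The last force drop and jump were fainter than the earlier ones, because I stopped right at the start of the jump. The measured angle agrees with it.

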